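# Nest the mixing pots and hold the set up level

## Task

Nest the three mixing pots upright on the table in size order: the yellow one in the blue one and the blue one in the white one, each seated fully down on its shoulder. Then grip the white pot and lift the whole nested set so its base is about 15 cm above the table, so that the table under it can be wiped. Finish while still holding it there, level and still; do not tip a pot over, and leave the brush, the tubes and the tape roll where they lie.

Things in the scene. Friction and masses are not known exactly. Their poses are not given: they have to be found in the camera images.
- pot_large: White largest open pot, 72 mm high, ~0.16 kg. Tapered body (46 mm wide at the foot, 57 at the top) under an upright round collar (widest part), 66 mm outside, from 50 mm up to the rim; mouth 54 mm wide. Origin: centre of its underside, z up. Grip across the collar from above. Nested, the narrower collars of the others stand 40 mm above its rim (set 112 mm high) and pass between the fingers.
- pot_medium: Blue middle open pot, 60 mm high, ~0.10 kg. Tapered body (36 mm wide at the foot, 50 at the top) under an upright collar 60 mm outside, from 40 mm up to the rim; mouth 48 mm. Origin: centre of its underside, z up. Seated, the step under its collar rests on the white rim (origin 32 mm above the white origin, 2 mm radial play). Grip the top 14 mm of the collar, fingertips above the white rim.
- pot_small: Yellow smallest open pot, 52 mm high, ~0.07 kg. Tapered body (30 mm wide at the foot, 44 at the top) under an upright collar 54 mm outside, from 32 mm up to the rim; mouth 42 mm. Origin: centre of its underside, z up. Seated, the step under its collar rests on the blue rim (origin 28 mm above the blue origin, 2 mm radial play). Grip the top 14 mm of the collar, fingertips above the blue rim.
- flat_brush: Loose artist brush lying along x between the pots, 240 x 23 x 12 mm; origin under its middle. To be left alone.
- violet_tube: Loose violet paint tube lying along x between the pots, 96 x 48 x 30 mm; origin under its middle. To be left alone.
- blue_tube: Loose blue paint tube lying behind the pots, 156 x 67 x 43 mm; origin under its middle. To be left alone.
- black_tube: Loose black paint tube lying left of the pots, 98 x 62 x 40 mm; origin under its middle. To be left alone.
- tape_roll: Loose roll of masking tape lying flat behind the pots, 104 mm diameter, 24 mm high; origin under its middle. To be left alone.
There are look-alikes about, which are no part of the job. Several things have the shape of the pot_small; the one meant has the colours described above.

How it is judged:
On the way:
1. the yellow pot is seated in the blue and the blue in the white, with the white pot standing on the table (z of pot_medium in the frame of pot_large between 0.027 and 0.037 m and horizontal distance between pot_medium and pot_large below 0.01 m and z of pot_small in the frame of pot_medium between 0.023 and 0.033 m and horizontal distance between pot_small and pot_medium below 0.01 m and angle between the z axis of pot_medium and the z axis of pot_large, either way round below 0.12 rad and angle between the z axis of pot_small and the z axis of pot_medium, either way round below 0.12 rad and height (world z) of pot_large below 0.008 m and angle between pot_large's own z axis and vertical below 0.1 rad), for 0.2 s.
At the end, for the whole second after the job is handed in: The pots are still nested (blue origin 27-37 mm above white, yellow 23-33 mm above blue, within 10 mm sideways, 0.12 rad of parallel); fingers hold the white pot (over 1 N), base 100-200 mm above the table, within 0.10 rad of level, under 20 mm/s and 0.15 rad/s (z of pot_medium in the frame of pot_large between 0.027 and 0.037 m and horizontal distance between pot_medium and pot_large below 0.01 m and z of pot_small in the frame of pot_medium between 0.023 and 0.033 m and horizontal distance between pot_small and pot_medium below 0.01 m and angle between the z axis of pot_medium and the z axis of pot_large, either way round below 0.12 rad and angle between the z axis of pot_small and the z axis of pot_medium, either way round below 0.12 rad and height (world z) of pot_large between 0.1 and 0.2 m and angle between pot_large's own z axis and vertical below 0.1 rad and contact force between the fingers and pot_large above 1 N and linear speed of pot_large below 0.02 m/s and angular speed of pot_large below 0.15 rad/s); the arm keeps its last pose, push and grip.
It fails at once if a pot is tipped over (more than 0.6 rad) (angle between any of pot_large, pot_medium, pot_small's own z axis and vertical above 0.6 rad).
It fails at once if the brush, a tube or the tape roll is moved more than 30 mm (distance of any of flat_brush, violet_tube, blue_tube, black_tube, tape_roll from where it was at the start of the episode above 0.03 m).
It also fails if it takes over 69 s, if anything falls off the work surface, if the arm or the gripper's body presses on something with over 40 N, if the wrist force passes 120 N, or if a joint passes its speed limit or range.

## Robot

A 6-joint arm with a two-finger parallel gripper is mounted at the origin on the work surface; the furniture and walls round the work are solid. World frame = base frame: x ahead of the robot, y to its left, z up, the work surface at z = 0. Lengths are in m, angles in rad, forces in N, time in s.
With the tool pointing down it reaches from about 0.25 to 0.775 m from the base axis. Payload 4 kg.
Tool frame: the origin (TCP) lies midway between the tips of the shut fingers; the grasp point (between the pads) lies env.grip_depth behind it (env.grip_depth is the distance from the TCP to the grasp point, in m); z points along the fingers, y is the line along which they close (so a half turn about z gives the same grasp; the last joint's range is limited). The gripper opens to 85 mm and grips with 20 to 120 N. Pads are 22 mm wide; open, the fingers measure 114 mm over their backs; the gripper's body (76 mm by 85 mm) begins 54 mm behind the grasp point. The pads swing forward as they close: fully open they stand 13 mm farther back than shut.
Start: joints at [1.13, 0.087, 1.371, -0, 1.684, -0.103], TCP at [0.182, 0.519, 0.231] pointing down, gripper open.
Joint ranges: [-3.1, 3.1], [-0.76, 2.03], [0.27, 2.55], [-1.08, 4.22], [0.17, 2.65], [-2.57, 2.57]. Speed limits (rad/s): [2.79, 2.79, 3.14, 3.14, 3.14, 3.14].

## Interface

Orientations are given as a rotation vector (axis times angle).
In Python, from workcell import readout, imaging, job, env gives the robot as it stands. The module is installed in compiled form; this text tells all that it offers.
- The arm moves only by the tool send_rows, never from a script. Its argument "series" is a list of rows, each an object of numbers: "x", "y", "z": the shift along the tool's x, y, z in cm; "rx", "ry", "rz": the turn, a rotation vector about the tool's x, y, z in rad; "hand": the closure, from 0 (fully open) to 1 (shut). In form: [{"x": .., "y": .., "z": .., "rx": .., "ry": .., "rz": .., "hand": ..}, ...]. A call has 1 to 10 rows; each row shifts and turns the commanded pose from where the row before left it, along the tool's axes as they then stand; what a row does not reach is not made up. A row lasts 1/8 s, in which the tool goes at most 62.5 mm and 10.7 degrees, less where a joint would pass 70% of its speed; a pose out of reach is approached as far as the arm can. A call with a gripper value outside its range is refused whole. The fingers move at their own pace and stop on an object; the grip force is fixed at half the most. Time passes only in rows, so rows that do not move let the fingers close. It gives the time, the measured TCP pose, the force, the opening and the grip force at its end, in the units of the state.
- readout.get_state(): the state, without advancing time (a new reading comes with each control period).
- imaging.grab_frame(name): name is "side" or "top"; returns the picture (384x512x3 uint8, red, green, blue); there is no depth.
- imaging.calibration(name): a dict with "camera_matrix" (3x3 intrinsics, pixels), "R" (3x3) and "t" (3): a world point X has camera coordinates R X + t. Camera axes: x right, y down, z forward; pixel columns grow to the right and rows downward; lengths in m; the calibration is good to about 2 mm. A picture is of the moment at which its call begins. calibration takes no time and is no camera call.
- job.sign_off(): hands the job in; it is judged then, once.
The state is a dict: "clock": time; "qpos": joint angles; "qvel": joint speeds; "tau": joint torques, N m; "position": TCP position; "tcp_rot": TCP orientation; "contact_force": force on the tool from outside, world axes, zero at the start; "ft_torque": the same for the moment, N m; "gripper_width": opening from 0.0 (shut) to 1.0 (fully open); "grasp_force": force on a finger pad.
Only numpy, scipy, OpenCV 4.12 (cv2) and the standard library are available. Lean on these libraries where they do the work, as an engineer would, in place of code of your own. Each camera call takes 0.05 s, during which the arm holds its last target. There are 200 camera calls.

## Working session

There is one attempt and no reset: what is moved stays moved. The work goes in short steps, Python scripts to look and compute and a tool call to move; the robot and the scene stay as the last step left them, time stands still between calls to the robot, and variables do not carry over. Pictures are saved under pics/ and viewed, at most 10 in all, crops included, and the job is handed in when it is done.

Besides the shell and the picture viewer there is one more tool, called after "Request:" as name(argument=value, ...), one argument or row to a line, values as JSON. send_rows: Moves the arm, as the interface text tells. Its arguments: {"type":"object","properties":{"series":{"type":"array"}},"required":["series"]}

```bash
mkdir -p pics; python3 - <<'E'
from workcell import readout, imaging, job, env
import cv2,numpy as np
for n in("top","side"):
    cv2.imwrite(f"pics/{n}0.png",imaging.grab_frame(n)[:,:,::-1]); c=imaging.calibration(n)
    print(n,c["camera_matrix"].tolist(),c["R"].round(3).tolist(),c["t"].round(3).tolist())
s=readout.get_state(); print(s,env.grip_depth)
E
```

```text
top [[412.9771739158834, 0.0, 253.65321079992205], [0.0, 412.9771739158834, 200.26559216158344], [0.0, 0.0, 1.0]] [[-0.001, -1.0, -0.01], [-0.998, 0.001, -0.062], [0.062, 0.01, -0.998]] [-0.009, 0.57, 0.935]
side [[410.41671496420355, 0.0, 265.90501520834533], [0.0, 410.41671496420355, 196.295417123836], [0.0, 0.0, 1.0]] [[0.998, 0.066, -0.012], [0.05, -0.85, -0.524], [-0.044, 0.522, -0.852]] [-0.543, -0.022, 1.244]
{'clock': 0.1, 'qpos': array([ 1.12988629e+00,  8.78923361e-02,  1.37211287e+00,  2.70196577e-06,
        1.68359837e+00, -1.03106923e-01]), 'qvel': array([ 0.00119635, -0.00089298, -0.00356989,  0.0001668 , -0.00126187,
       -0.0002656 ]), 'tau': array([ 2.43301110e-03, -3.53014076e+01, -3.14220536e+01, -1.00477580e-04,
        7.88772275e-03, -3.75229047e-05]), 'position': array([0.18209318, 0.51850679, 0.23024509]), 'tcp_rot': array([-5.28008616e-01, -3.09635132e+00,  3.04095010e-03]), 'contact_force': array([ 0.90240399, -0.73967561,  0.37379811]), 'ft_torque': array([ 0.02004048, -0.0155179 , -0.01520354]), 'grasp_force': 0.0, 'gripper_width': 0.9945687060710663} 0.0187
```

View pics/top0.png

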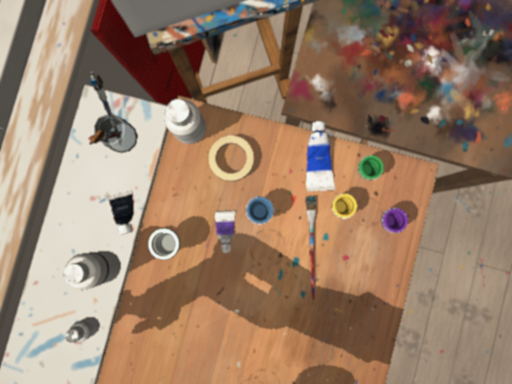

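View pics/side0.png

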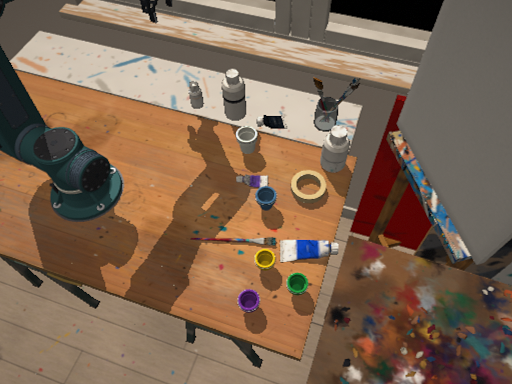

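The top view shows three things shaped like the small pot: yellow (344,206), green (371,167) and purple (395,220). I choose the yellow one. The blue pot is at (260,210) and the white pot at (164,243). The brush is at (312,245), the violet tube at (225,230), the blue tube at (319,160), the black tube at (122,212) and the tape at (231,158).

```bash
cat > h.py <<'E'
from workcell import readout, imaging, job, env
import cv2,numpy as np
from scipy.spatial.transform import Rotation as Ro
def ray(n,u,v,z):
    c=imaging.calibration(n);R,t=np.array(c["R"]),np.array(c["t"])
    d=R.T@np.linalg.solve(c["camera_matrix"],[u,v,1.]);o=-R.T@t
    return (o+d*(z-o[2])/d[2])[:2]
def proj(n,X):
    c=imaging.calibration(n);p=np.array(c["camera_matrix"])@(np.array(c["R"])@X+c["t"]);return p[:2]/p[2]
def blob(img,n,uv,lo,hi,r=24):
    m=cv2.inRange(cv2.cvtColor(img,cv2.COLOR_RGB2HSV),lo,hi)
    w=np.zeros_like(m);cv2.circle(w,tuple(int(round(a)) for a in uv),r,255,-1)
    m=cv2.morphologyEx(m&w,cv2.MORPH_OPEN,np.ones((2,2)))
    cs,_=cv2.findContours(m,cv2.RETR_EXTERNAL,cv2.CHAIN_APPROX_NONE)
    c=max(cs,key=cv2.contourArea)
    return c,cv2.fitEllipse(cv2.convexHull(c))
Y=((22,120,60),(34,255,255));B=((95,80,30),(118,255,255));W=((0,0,120),(180,60,255))
def where(tag,items):
    for n in("top","side"):
        im=imaging.grab_frame(n);o=cv2.resize(im,None,fx=4,fy=4,interpolation=cv2.INTER_CUBIC);tiles=[]
        for name,uvs,(lo,hi),z in items:
            uv=uvs[n]
            c,e=blob(im,n,uv,lo,hi)
            print(n,name,np.round(e[0],1),np.round(e[1],1),ray(n,*e[0],z).round(4))
            cv2.ellipse(o,((e[0][0]*4+1.5,e[0][1]*4+1.5),(e[1][0]*4,e[1][1]*4),e[2]),(255,0,255),1)
            x,y=int(uv[0]*4),int(uv[1]*4);tiles.append(o[y-130:y+130,x-130:x+130].copy())
        yield np.hstack(tiles)
E
python3 - <<'E'
from h import *
it=[("Y",dict(top=(344,206),side=(265,259)),Y,.042),("B",dict(top=(260,210),side=(266,198)),B,.05),("W",dict(top=(164,243),side=(247,140)),W,.061)]
cv2.imwrite("pics/c1.png",np.vstack(list(where("a",it)))[:,:,::-1])
for u,v,z in[(312,197,.01),(313,297,.01),(225,213,.02),(227,250,.02),(231,158,.02),(319,125,.03),(319,190,.03)]: print(ray("top",u,v,z).round(3))
E
```

```text
top Y [345.2 206.3] [23.5 24.2] [ 0.5546 -0.2154]
top B [260.6 210.7] [24.5 25. ] [ 0.5447 -0.0256]
top W [164.1 244.5] [31.4 31.9] [0.4705 0.1862]
side Y [265.3 259.4] [19.6 20.3] [ 0.5574 -0.2122]
side B [266.6 198.1] [19.4 23.2] [ 0.5489 -0.0298]
side W [250.1 130.5] [25.3 39.1] [0.4821 0.2067]
[ 0.578 -0.145]
[ 0.348 -0.145]
[0.541 0.056]
[0.456 0.051]
[0.668 0.043]
[ 0.742 -0.16 ]
[ 0.592 -0.159]
```

View pics/c1.png

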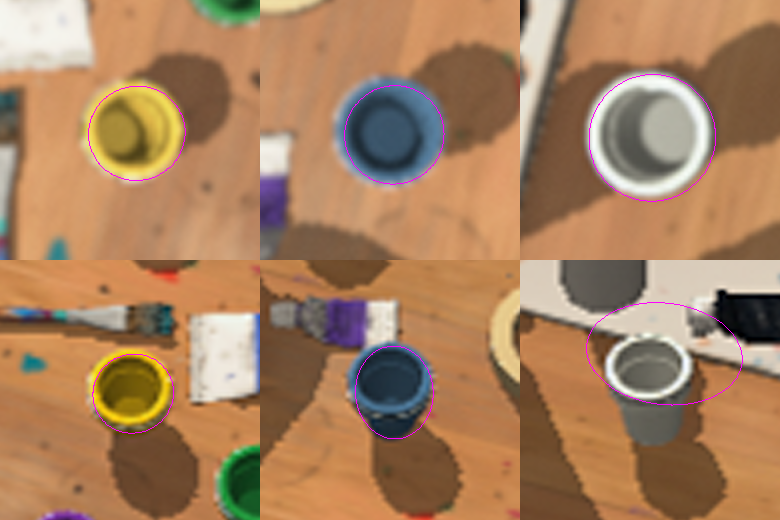

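Each circle is a clear, unambiguous pot: yellow, blue and white. The fits sit up to about 1 px low and right on yellow and blue, so I correct for that: blue ≈ (0.546,-0.023), yellow ≈ (0.556,-0.2145), white ≈ (0.4715,0.186). In the side crop the white fit is spoiled by the sill, so I ignore it. The plan is blue into white, then yellow into blue, with the fingers along world y.

Request:
send_rows(
  series=[
    {"rz": -0.113,"hand": 0},
    {"rz": -0.112,"hand": 0},
    {"rz": -0.112,"hand": 0},
    {"x": -2.6,"y": -3.87,"hand": 0},
    {"x": -2.6,"y": -3.87,"hand": 0},
    {"x": -2.6,"y": -3.87,"hand": 0},
    {"x": -2.6,"y": -3.87,"hand": 0},
    {"x": -2.6,"y": -3.87,"hand": 0},
    {"x": -2.6,"y": -3.87,"hand": 0},
    {"x": -2.6,"y": -3.87,"hand": 0},
  ],
)

```text
invalid input
```

Request:
send_rows(
  series=[
    {"x": -2.6,"y": -3.87,"hand": 0},
    {"x": -2.6,"y": -3.87,"hand": 0},
    {"x": -2.6,"y": -3.87,"hand": 0},
    {"x": -2.6,"y": -3.87,"hand": 0},
    {"x": -2.6,"y": -3.87,"hand": 0},
    {"x": -2.6,"y": -3.87,"hand": 0},
    {"x": -2.6,"y": -3.87,"hand": 0},
    {"hand": 0},
    {"hand": 0},
  ],
)

```text
invalid input
```

Request:
send_rows(
  series=[
    {"x": 0,"y": 0,"z": 0,"rx": 0,"ry": 0,"rz": -0.113,"hand": 0},
    {"x": 0,"y": 0,"z": 0,"rx": 0,"ry": 0,"rz": -0.112,"hand": 0},
    {"x": 0,"y": 0,"z": 0,"rx": 0,"ry": 0,"rz": -0.112,"hand": 0},
    {"x": -2.6,"y": -3.87,"z": 0,"rx": 0,"ry": 0,"rz": 0,"hand": 0},
    {"x": -2.6,"y": -3.87,"z": 0,"rx": 0,"ry": 0,"rz": 0,"hand": 0},
    {"x": -2.6,"y": -3.87,"z": 0,"rx": 0,"ry": 0,"rz": 0,"hand": 0},
    {"x": -2.6,"y": -3.87,"z": 0,"rx": 0,"ry": 0,"rz": 0,"hand": 0},
    {"x": -2.6,"y": -3.87,"z": 0,"rx": 0,"ry": 0,"rz": 0,"hand": 0},
    {"x": -2.6,"y": -3.87,"z": 0,"rx": 0,"ry": 0,"rz": 0,"hand": 0},
    {"x": -2.6,"y": -3.87,"z": 0,"rx": 0,"ry": 0,"rz": 0,"hand": 0},
  ],
)

```text
clock: 1.45
position: [0.3646, 0.2465, 0.2312]
tcp_rot: [0.001, 3.141, 0.0]
contact_force: [0.2, -0.7, 0.5]
gripper_width: 1.0
grasp_force: 0.0
```

Request:
send_rows(
  series=[
    {"x": -2.59,"y": -3.85,"z": 0,"rx": 0,"ry": 0,"rz": 0,"hand": 0},
    {"x": -2.59,"y": -3.85,"z": 0,"rx": 0,"ry": 0,"rz": 0,"hand": 0},
    {"x": -2.59,"y": -3.85,"z": 0,"rx": 0,"ry": 0,"rz": 0,"hand": 0},
    {"x": -2.59,"y": -3.85,"z": 0,"rx": 0,"ry": 0,"rz": 0,"hand": 0},
    {"x": -2.59,"y": -3.85,"z": 0,"rx": 0,"ry": 0,"rz": 0,"hand": 0},
    {"x": -2.59,"y": -3.85,"z": 0,"rx": 0,"ry": 0,"rz": 0,"hand": 0},
    {"x": -2.59,"y": -3.85,"z": 0,"rx": 0,"ry": 0,"rz": 0,"hand": 0},
    {"x": 0,"y": 0,"z": 4,"rx": 0,"ry": 0,"rz": 0,"hand": 0},
    {"x": 0,"y": 0,"z": 4,"rx": 0,"ry": 0,"rz": 0,"hand": 0},
    {"x": 0,"y": 0,"z": 4,"rx": 0,"ry": 0,"rz": 0,"hand": 0},
  ],
)

```text
clock: 2.7
position: [0.545, -0.022, 0.1098]
tcp_rot: [-0.002, -3.141, -0.0]
contact_force: [0.6, 0.4, 0.8]
gripper_width: 0.995
grasp_force: 0.0
```

```bash
python3 - <<'E'
from h import *
print(readout.get_state()["position"])
im=imaging.grab_frame("side")
o=cv2.resize(im[110:260,180:360],None,fx=4,fy=4,interpolation=cv2.INTER_CUBIC)
cv2.imwrite("pics/s2.png",o[:,:,::-1])
E
```

```text
[ 0.54503677 -0.02200705  0.10981637]
```

View pics/s2.png

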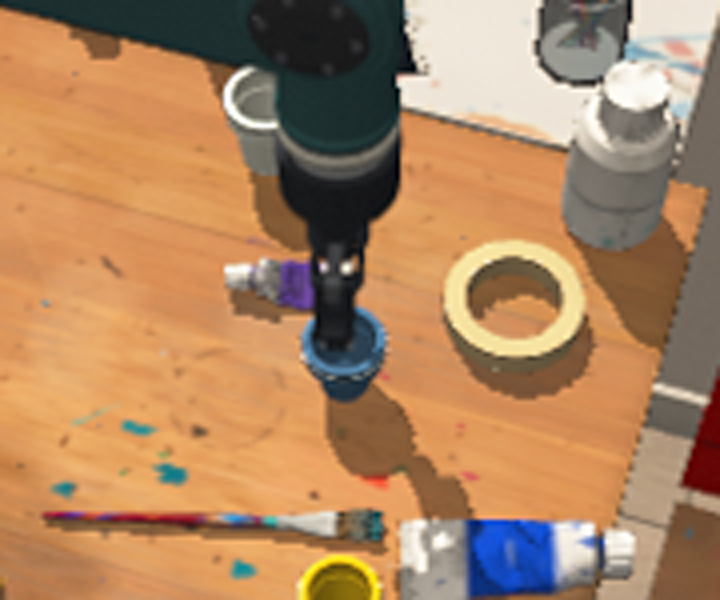

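The side crop shows the near finger at crop (334,345) and the pot's rim centred at (344,345). After parallax that puts the pot at x≈0.5465, which agrees. Descend and grip.

Request:
send_rows(
  series=[
    {"x": -0.15,"y": -0.05,"z": 2,"rx": 0,"ry": 0,"rz": 0,"hand": 0},
    {"x": 0,"y": 0,"z": 2,"rx": 0,"ry": 0,"rz": 0,"hand": 0},
    {"x": 0,"y": 0,"z": 1.6,"rx": 0,"ry": 0,"rz": 0,"hand": 0},
    {"x": 0,"y": 0,"z": 1.1,"rx": 0,"ry": 0,"rz": 0,"hand": 0},
    {"x": 0,"y": 0,"z": 0,"rx": 0,"ry": 0,"rz": 0,"hand": 0.1},
    {"x": 0,"y": 0,"z": 0,"rx": 0,"ry": 0,"rz": 0,"hand": 0.2},
    {"x": 0,"y": 0,"z": 0,"rx": 0,"ry": 0,"rz": 0,"hand": 0.3},
    {"x": 0,"y": 0,"z": 0,"rx": 0,"ry": 0,"rz": 0,"hand": 0.45},
    {"x": 0,"y": 0,"z": 0,"rx": 0,"ry": 0,"rz": 0,"hand": 0.45},
    {"x": 0,"y": 0,"z": 0,"rx": 0,"ry": 0,"rz": 0,"hand": 0.45},
  ],
)

```text
clock: 4.0
position: [0.5481, -0.0223, 0.0462]
tcp_rot: [0.001, 3.138, -0.0]
contact_force: [-0.1, 0.2, 5.7]
gripper_width: 0.666
grasp_force: 64.3
```

Request:
send_rows(
  series=[
    {"x": 0,"y": 0,"z": -1,"rx": 0,"ry": 0,"rz": 0,"hand": 0.45},
    {"x": 0,"y": 0,"z": -2,"rx": 0,"ry": 0,"rz": 0,"hand": 0.45},
    {"x": 0,"y": 0,"z": -4,"rx": 0,"ry": 0,"rz": 0,"hand": 0.45},
    {"x": 0,"y": 0,"z": -4,"rx": 0,"ry": 0,"rz": 0,"hand": 0.45},
    {"x": 0,"y": 0,"z": 0,"rx": 0,"ry": 0,"rz": 0,"hand": 0.45},
    {"x": 0,"y": 0,"z": 0,"rx": 0,"ry": 0,"rz": 0,"hand": 0.45},
  ],
)

```text
clock: 4.75
position: [0.5459, -0.0222, 0.1533]
tcp_rot: [-0.001, -3.14, -0.0]
contact_force: [-0.4, -0.1, -0.9]
gripper_width: 0.667
grasp_force: 64.0
```

```bash
python3 - <<'E'
from h import *
s=readout.get_state();print(s["position"],s["contact_force"],s["grasp_force"],s["gripper_width"])
im=imaging.grab_frame("side")
o=cv2.resize(im[100:240,190:350],None,fx=4,fy=4,interpolation=cv2.INTER_CUBIC)
cv2.imwrite("pics/s3.png",o[:,:,::-1])
print(proj("side",np.array([s["position"][0],s["position"][1]-.03,s["position"][2]])))
E
```

```text
[ 0.54591174 -0.0221982   0.15326526] [-0.37844928 -0.11179223 -0.93418682] 63.99996019899845 0.6674725045680829
[264.47732969 184.69723398]
```

View pics/s3.png

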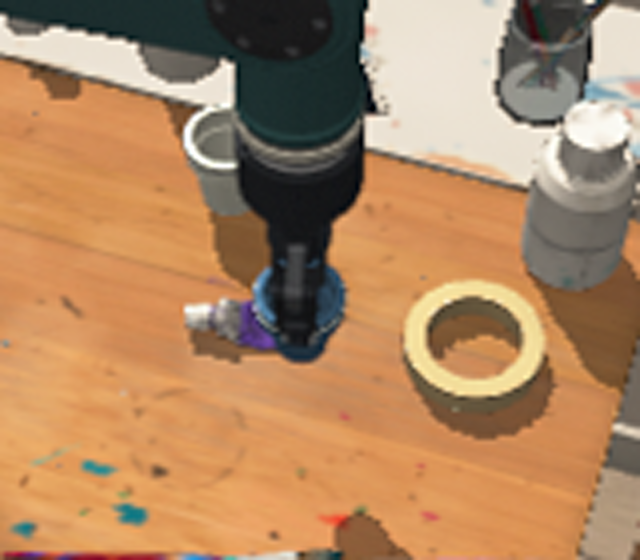

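The blue pot hangs level and centred between the fingers, rim at about crop (300,298), with roughly 1 N of weight. Carry it to the white pot.

Request:
send_rows(
  series=[
    {"x": 1.24,"y": 3.47,"z": 0,"rx": 0,"ry": 0,"rz": 0,"hand": 0.45},
    {"x": 1.24,"y": 3.47,"z": 0,"rx": 0,"ry": 0,"rz": 0,"hand": 0.45},
    {"x": 1.24,"y": 3.47,"z": 0,"rx": 0,"ry": 0,"rz": 0,"hand": 0.45},
    {"x": 1.24,"y": 3.47,"z": 0,"rx": 0,"ry": 0,"rz": 0,"hand": 0.45},
    {"x": 1.24,"y": 3.47,"z": 0,"rx": 0,"ry": 0,"rz": 0,"hand": 0.45},
    {"x": 1.24,"y": 3.47,"z": 0,"rx": 0,"ry": 0,"rz": 0,"hand": 0.45},
    {"x": 0,"y": 0,"z": 0,"rx": 0,"ry": 0,"rz": 0,"hand": 0.45},
    {"x": 0,"y": 0,"z": 0,"rx": 0,"ry": 0,"rz": 0,"hand": 0.45},
  ],
)

```text
clock: 5.8
position: [0.4718, 0.1854, 0.1528]
tcp_rot: [-0.001, -3.139, 0.002]
contact_force: [-0.5, -0.6, 0.3]
gripper_width: 0.663
grasp_force: 64.1
```

```bash
python3 - <<'E'
from h import *
s=readout.get_state();p=s["position"];print(p)
im=imaging.grab_frame("side")
o=cv2.resize(im[70:190,170:330],None,fx=4,fy=4,interpolation=cv2.INTER_CUBIC)
for c,rad,col in(((.4715,.186,.072),.033,(255,0,0)),((p[0],p[1],p[2]+.014),.03,(0,255,0))):
    a=np.linspace(0,6.28,60)
    q=np.array([proj("side",np.array([c[0]+rad*np.cos(t),c[1]+rad*np.sin(t),c[2]])) for t in a])
    cv2.polylines(o,[(((q-[170,70])+.5)*4).astype(np.int32)],True,col,1)
cv2.imwrite("pics/s4.png",o[:,:,::-1])
E
```

```text
[0.47181107 0.18544135 0.15284348]
```

View pics/s4.png

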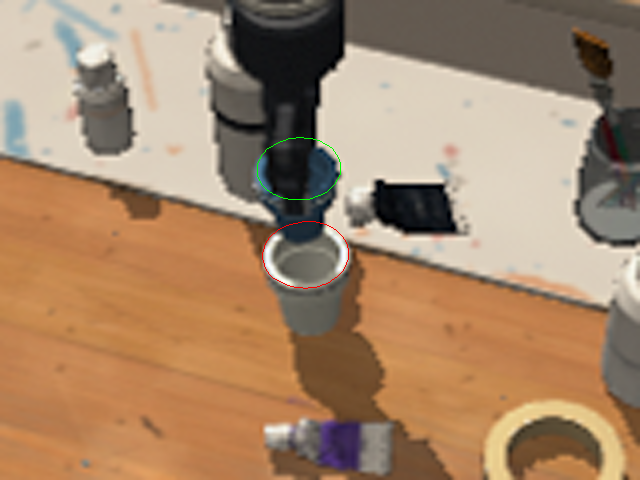

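The predicted rims (red for white, green for blue) both match the picture, so the pots line up. Lower it.

Request:
send_rows(
  series=[
    {"x": 0,"y": 0,"z": 2,"rx": 0,"ry": 0,"rz": 0,"hand": 0.45},
    {"x": 0,"y": 0,"z": 1.5,"rx": 0,"ry": 0,"rz": 0,"hand": 0.45},
    {"x": 0,"y": 0,"z": 1,"rx": 0,"ry": 0,"rz": 0,"hand": 0.45},
    {"x": 0,"y": 0,"z": 1,"rx": 0,"ry": 0,"rz": 0,"hand": 0.45},
    {"x": 0,"y": 0,"z": 0.7,"rx": 0,"ry": 0,"rz": 0,"hand": 0.45},
    {"x": 0,"y": 0,"z": 0.5,"rx": 0,"ry": 0,"rz": 0,"hand": 0.45},
    {"x": 0,"y": 0,"z": 0.3,"rx": 0,"ry": 0,"rz": 0,"hand": 0.45},
    {"x": 0,"y": 0,"z": 0,"rx": 0,"ry": 0,"rz": 0,"hand": 0.45},
  ],
)

```text
clock: 6.85
position: [0.4724, 0.1861, 0.0843]
tcp_rot: [0.001, 3.142, 0.0]
contact_force: [0.3, -0.5, -1.1]
gripper_width: 0.665
grasp_force: 64.1
```

Request:
send_rows(
  series=[
    {"x": 0,"y": 0,"z": 0.2,"rx": 0,"ry": 0,"rz": 0,"hand": 0.45},
    {"x": 0,"y": 0,"z": 0.2,"rx": 0,"ry": 0,"rz": 0,"hand": 0.45},
    {"x": 0,"y": 0,"z": 0,"rx": 0,"ry": 0,"rz": 0,"hand": 0.45},
  ],
)

```text
clock: 7.22
position: [0.4723, 0.186, 0.0801]
tcp_rot: [-0.001, -3.141, -0.0]
contact_force: [0.3, 0.4, 0.1]
gripper_width: 0.663
grasp_force: 64.1
```

Request:
send_rows(
  series=[
    {"x": 0,"y": 0,"z": 0.15,"rx": 0,"ry": 0,"rz": 0,"hand": 0.45},
    {"x": 0,"y": 0,"z": 0.15,"rx": 0,"ry": 0,"rz": 0,"hand": 0.45},
    {"x": 0,"y": 0,"z": 0,"rx": 0,"ry": 0,"rz": 0,"hand": 0.45},
  ],
)

```text
clock: 7.6
position: [0.4728, 0.1859, 0.0782]
tcp_rot: [0.001, 3.141, -0.0]
contact_force: [-1.1, -0.7, 4.9]
gripper_width: 0.664
grasp_force: 64.6
```

Request:
send_rows(
  series=[
    {"x": 0,"y": 0,"z": 0,"rx": 0,"ry": 0,"rz": 0,"hand": 0.3},
    {"x": 0,"y": 0,"z": 0,"rx": 0,"ry": 0,"rz": 0,"hand": 0.2},
    {"x": 0,"y": 0,"z": 0,"rx": 0,"ry": 0,"rz": 0,"hand": 0.1},
    {"x": 0,"y": 0,"z": 0,"rx": 0,"ry": 0,"rz": 0,"hand": 0},
    {"x": 0,"y": 0,"z": 0,"rx": 0,"ry": 0,"rz": 0,"hand": 0},
    {"x": 0,"y": 0,"z": -2,"rx": 0,"ry": 0,"rz": 0,"hand": 0},
    {"x": 0,"y": 0,"z": -3,"rx": 0,"ry": 0,"rz": 0,"hand": 0},
    {"x": 0,"y": 0,"z": -3,"rx": 0,"ry": 0,"rz": 0,"hand": 0},
    {"x": -0.93,"y": -4.45,"z": 0,"rx": 0,"ry": 0,"rz": 0,"hand": 0},
  ],
)

```text
clock: 8.72
position: [0.4834, 0.1433, 0.1609]
tcp_rot: [-0.006, 3.135, 0.004]
contact_force: [-0.2, -0.0, 0.1]
gripper_width: 0.998
grasp_force: 0.0
```

Request:
send_rows(
  series=[
    {"x": -0.93,"y": -4.45,"z": 0,"rx": 0,"ry": 0,"rz": 0,"hand": 0},
    {"x": -0.93,"y": -4.45,"z": 0,"rx": 0,"ry": 0,"rz": 0,"hand": 0},
    {"x": -0.93,"y": -4.45,"z": 0,"rx": 0,"ry": 0,"rz": 0,"hand": 0},
    {"x": -0.93,"y": -4.45,"z": 0,"rx": 0,"ry": 0,"rz": 0,"hand": 0},
    {"x": -0.93,"y": -4.45,"z": 0,"rx": 0,"ry": 0,"rz": 0,"hand": 0},
    {"x": -0.93,"y": -4.45,"z": 0,"rx": 0,"ry": 0,"rz": 0,"hand": 0},
    {"x": -0.93,"y": -4.45,"z": 0,"rx": 0,"ry": 0,"rz": 0,"hand": 0},
    {"x": -0.93,"y": -4.45,"z": 0,"rx": 0,"ry": 0,"rz": 0,"hand": 0},
    {"x": 0,"y": 0,"z": 0,"rx": 0,"ry": 0,"rz": 0,"hand": 0},
    {"x": 0,"y": 0,"z": 0,"rx": 0,"ry": 0,"rz": 0,"hand": 0},
  ],
)

```text
clock: 9.98
position: [0.5556, -0.2141, 0.157]
tcp_rot: [-0.002, -3.141, -0.002]
contact_force: [-0.6, 0.2, 0.3]
gripper_width: 1.002
grasp_force: 0.0
```

```bash
python3 - <<'E'
from h import *
s=readout.get_state();p=s["position"];print(p)
im=imaging.grab_frame("side")
o=cv2.resize(im[80:290,170:340],None,fx=2.8,fy=2.8,interpolation=cv2.INTER_CUBIC)
for c,rad,col in(((.4715,.186,.092),.03,(255,0,0)),((.556,-.2145,.052),.027,(0,255,0))):
    q=np.array([proj("side",np.array([c[0]+rad*np.cos(t),c[1]+rad*np.sin(t),c[2]])) for t in np.linspace(0,6.28,60)])
    cv2.polylines(o,[(((q-[170,80])+.5)*2.8).astype(np.int32)],True,col,1)
cv2.imwrite("pics/s5.png",o[:,:,::-1])
E
```

```text
[ 0.555611   -0.2141317   0.15696322]
```

View pics/s5.png

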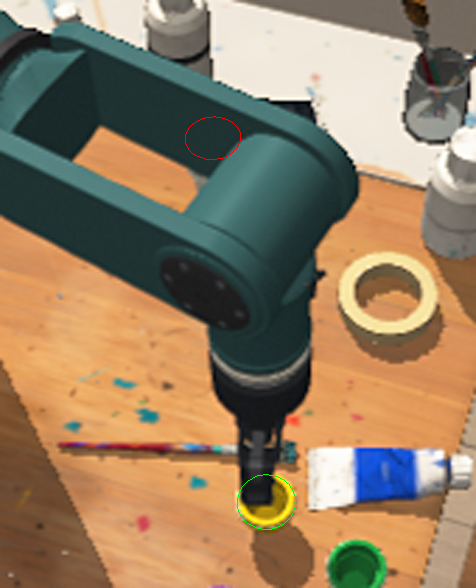

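The green prediction sits on the yellow pot's rim at crop (266,502), with the gripper above it. Descend and grip.

Request:
send_rows(
  series=[
    {"x": 0,"y": 0,"z": 4,"rx": 0,"ry": 0,"rz": 0,"hand": 0},
    {"x": 0,"y": 0,"z": 4,"rx": 0,"ry": 0,"rz": 0,"hand": 0},
    {"x": 0,"y": 0,"z": 2.2,"rx": 0,"ry": 0,"rz": 0,"hand": 0},
    {"x": 0,"y": 0,"z": 1.9,"rx": 0,"ry": 0,"rz": 0,"hand": 0},
    {"x": 0,"y": 0,"z": 0,"rx": 0,"ry": 0,"rz": 0,"hand": 0.15},
    {"x": 0,"y": 0,"z": 0,"rx": 0,"ry": 0,"rz": 0,"hand": 0.25},
    {"x": 0,"y": 0,"z": 0,"rx": 0,"ry": 0,"rz": 0,"hand": 0.35},
    {"x": 0,"y": 0,"z": 0,"rx": 0,"ry": 0,"rz": 0,"hand": 0.5},
    {"x": 0,"y": 0,"z": 0,"rx": 0,"ry": 0,"rz": 0,"hand": 0.5},
    {"x": 0,"y": 0,"z": 0,"rx": 0,"ry": 0,"rz": 0,"hand": 0.5},
  ],
)

```text
clock: 11.28
position: [0.5573, -0.2151, 0.0387]
tcp_rot: [0.001, 3.138, -0.002]
contact_force: [-0.1, 0.3, 6.0]
gripper_width: 0.598
grasp_force: 62.1
```

Request:
send_rows(
  series=[
    {"x": 0,"y": 0,"z": -1,"rx": 0,"ry": 0,"rz": 0,"hand": 0.5},
    {"x": 0,"y": 0,"z": -2.5,"rx": 0,"ry": 0,"rz": 0,"hand": 0.5},
    {"x": 0,"y": 0,"z": -4,"rx": 0,"ry": 0,"rz": 0,"hand": 0.5},
    {"x": 0,"y": 0,"z": -4,"rx": 0,"ry": 0,"rz": 0,"hand": 0.5},
    {"x": 0,"y": 0,"z": -2.5,"rx": 0,"ry": 0,"rz": 0,"hand": 0.5},
    {"x": 0,"y": 0,"z": 0,"rx": 0,"ry": 0,"rz": 0,"hand": 0.5},
    {"x": 0.84,"y": 4.01,"z": 0,"rx": 0,"ry": 0,"rz": 0,"hand": 0.5},
    {"x": 0.84,"y": 4.01,"z": 0,"rx": 0,"ry": 0,"rz": 0,"hand": 0.5},
    {"x": 0.84,"y": 4.01,"z": 0,"rx": 0,"ry": 0,"rz": 0,"hand": 0.5},
    {"x": 0.84,"y": 4.01,"z": 0,"rx": 0,"ry": 0,"rz": 0,"hand": 0.5},
  ],
)

```text
clock: 12.52
position: [0.5208, -0.0528, 0.1739]
tcp_rot: [-0.002, -3.138, -0.001]
contact_force: [0.8, -0.0, 0.6]
gripper_width: 0.598
grasp_force: 62.4
```

Request:
send_rows(
  series=[
    {"x": 0.84,"y": 4.01,"z": 0,"rx": 0,"ry": 0,"rz": 0,"hand": 0.5},
    {"x": 0.84,"y": 4.01,"z": 0,"rx": 0,"ry": 0,"rz": 0,"hand": 0.5},
    {"x": 0.84,"y": 4.01,"z": 0,"rx": 0,"ry": 0,"rz": 0,"hand": 0.5},
    {"x": 0.84,"y": 4.01,"z": 0,"rx": 0,"ry": 0,"rz": 0,"hand": 0.5},
    {"x": 0.84,"y": 4.01,"z": 0,"rx": 0,"ry": 0,"rz": 0,"hand": 0.5},
    {"x": 0.7,"y": 3.95,"z": 0,"rx": 0,"ry": 0,"rz": 0,"hand": 0.5},
    {"x": 0,"y": 0,"z": 0,"rx": 0,"ry": 0,"rz": 0,"hand": 0.5},
    {"x": 0,"y": 0,"z": 0,"rx": 0,"ry": 0,"rz": 0,"hand": 0.5},
  ],
)

```text
clock: 13.52
position: [0.4729, 0.1854, 0.1748]
tcp_rot: [-0.001, -3.139, 0.002]
contact_force: [-0.1, -0.2, -0.0]
gripper_width: 0.598
grasp_force: 62.5
```

```bash
python3 - <<'E'
from h import *
s=readout.get_state();p=s["position"];print(p,s["gripper_width"])
im=imaging.grab_frame("side")
o=cv2.resize(im[70:190,170:330],None,fx=4,fy=4,interpolation=cv2.INTER_CUBIC)
for c,rad,col in(((.472,.186,.092),.03,(255,0,0)),((p[0],p[1],p[2]+.0133),.027,(0,255,0))):
    q=np.array([proj("side",np.array([c[0]+rad*np.cos(t),c[1]+rad*np.sin(t),c[2]])) for t in np.linspace(0,6.28,60)])
    cv2.polylines(o,[(((q-[170,70])+.5)*4).astype(np.int32)],True,col,1)
cv2.imwrite("pics/s6.png",o[:,:,::-1])
E
```

```text
[0.47286283 0.18538244 0.17476755] 0.597775453793671
```

View pics/s6.png

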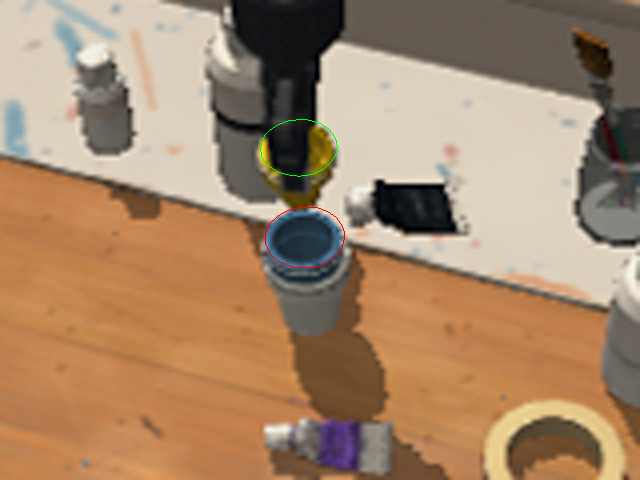

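The blue pot is level and seated in the white one (rim at 304,238, as predicted). The yellow pot is lined up above it. Lower it.

Request:
send_rows(
  series=[
    {"x": 0.05,"y": 0,"z": 2,"rx": 0,"ry": 0,"rz": 0,"hand": 0.5},
    {"x": 0,"y": 0,"z": 1.5,"rx": 0,"ry": 0,"rz": 0,"hand": 0.5},
    {"x": 0,"y": 0,"z": 1.1,"rx": 0,"ry": 0,"rz": 0,"hand": 0.5},
    {"x": 0,"y": 0,"z": 1,"rx": 0,"ry": 0,"rz": 0,"hand": 0.5},
    {"x": 0,"y": 0,"z": 0.7,"rx": 0,"ry": 0,"rz": 0,"hand": 0.5},
    {"x": 0,"y": 0,"z": 0.5,"rx": 0,"ry": 0,"rz": 0,"hand": 0.5},
    {"x": 0,"y": 0,"z": 0.3,"rx": 0,"ry": 0,"rz": 0,"hand": 0.5},
    {"x": 0,"y": 0,"z": 0.2,"rx": 0,"ry": 0,"rz": 0,"hand": 0.5},
    {"x": 0,"y": 0,"z": 0,"rx": 0,"ry": 0,"rz": 0,"hand": 0.5},
  ],
)

```text
clock: 14.7
position: [0.4731, 0.1859, 0.1034]
tcp_rot: [0.001, 3.141, 0.0]
contact_force: [0.3, 0.4, -0.3]
gripper_width: 0.596
grasp_force: 62.5
```

Request:
send_rows(
  series=[
    {"x": 0,"y": 0,"z": 0.15,"rx": 0,"ry": 0,"rz": 0,"hand": 0.5},
    {"x": 0,"y": 0,"z": 0.15,"rx": 0,"ry": 0,"rz": 0,"hand": 0.5},
    {"x": 0,"y": 0,"z": 0,"rx": 0,"ry": 0,"rz": 0,"hand": 0.5},
  ],
)

```text
clock: 15.08
position: [0.4729, 0.1859, 0.1002]
tcp_rot: [-0.001, -3.141, 0.0]
contact_force: [0.0, 0.3, -0.6]
gripper_width: 0.597
grasp_force: 62.5
```

Request:
send_rows(
  series=[
    {"x": 0,"y": 0,"z": 0.15,"rx": 0,"ry": 0,"rz": 0,"hand": 0.5},
    {"x": 0,"y": 0,"z": 0.1,"rx": 0,"ry": 0,"rz": 0,"hand": 0.5},
    {"x": 0,"y": 0,"z": 0,"rx": 0,"ry": 0,"rz": 0,"hand": 0.5},
  ],
)

```text
clock: 15.45
position: [0.4738, 0.1857, 0.0997]
tcp_rot: [0.001, 3.139, -0.0]
contact_force: [-1.3, -0.1, 5.7]
gripper_width: 0.6
grasp_force: 63.1
```

Request:
send_rows(
  series=[
    {"x": 0,"y": 0,"z": 0,"rx": 0,"ry": 0,"rz": 0,"hand": 0.35},
    {"x": 0,"y": 0,"z": 0,"rx": 0,"ry": 0,"rz": 0,"hand": 0.25},
    {"x": 0,"y": 0,"z": 0,"rx": 0,"ry": 0,"rz": 0,"hand": 0.12},
    {"x": 0,"y": 0,"z": 0,"rx": 0,"ry": 0,"rz": 0,"hand": 0},
    {"x": 0,"y": 0,"z": 0,"rx": 0,"ry": 0,"rz": 0,"hand": 0},
    {"x": 0,"y": 0,"z": -2,"rx": 0,"ry": 0,"rz": 0,"hand": 0},
    {"x": 0,"y": 0,"z": -4,"rx": 0,"ry": 0,"rz": 0,"hand": 0},
    {"x": 0,"y": 0,"z": -2,"rx": 0,"ry": 0,"rz": 0,"hand": 0},
    {"x": 0,"y": 0,"z": 0,"rx": 0,"ry": 0,"rz": 0,"hand": 0},
    {"x": 0,"y": 0,"z": 0,"rx": 0,"ry": 0,"rz": 0,"hand": 0},
  ],
)

```text
clock: 16.7
position: [0.4724, 0.1857, 0.1766]
tcp_rot: [-0.001, -3.14, 0.001]
contact_force: [0.2, -2.0, -0.6]
gripper_width: 0.997
grasp_force: 0.0
```

```bash
python3 - <<'E'
from h import *
s=readout.get_state();p=s["position"];print(p,s["gripper_width"])
im=imaging.grab_frame("side")
o=cv2.resize(im[70:190,170:330],None,fx=4,fy=4,interpolation=cv2.INTER_CUBIC)
for c,rad,col in(((.472,.186,.112),.027,(255,0,0)),((.472,.186,.072),.033,(0,255,0))):
    q=np.array([proj("side",np.array([c[0]+rad*np.cos(t),c[1]+rad*np.sin(t),c[2]])) for t in np.linspace(0,6.28,60)])
    cv2.polylines(o,[(((q-[170,70])+.5)*4).astype(np.int32)],True,col,1)
cv2.imwrite("pics/s7.png",o[:,:,::-1])
E
```

```text
[0.47243543 0.18574568 0.17655964] 0.9971953870564688
```

View pics/s7.png

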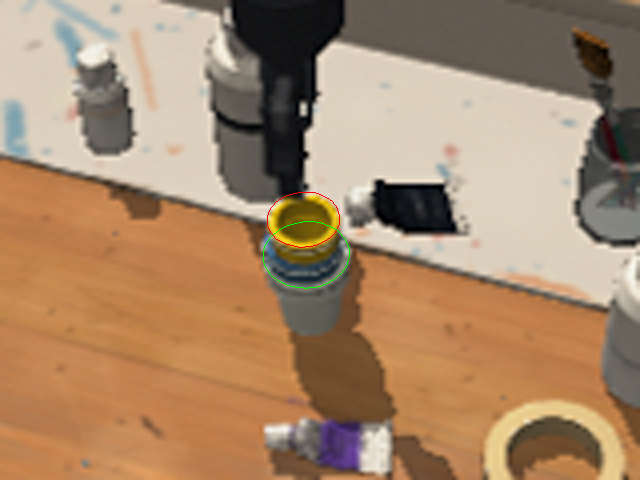

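The set is nested: the yellow rim at (303,220) matches the seated prediction (112 mm) and is level. Lower over it to the white collar.

Request:
send_rows(
  series=[
    {"x": 0,"y": 0,"z": 3,"rx": 0,"ry": 0,"rz": 0,"hand": 0},
    {"x": 0,"y": 0,"z": 3,"rx": 0,"ry": 0,"rz": 0,"hand": 0},
    {"x": 0,"y": 0,"z": 2.5,"rx": 0,"ry": 0,"rz": 0,"hand": 0},
    {"x": 0,"y": 0,"z": 2,"rx": 0,"ry": 0,"rz": 0,"hand": 0},
    {"x": 0,"y": 0,"z": 1,"rx": 0,"ry": 0,"rz": 0,"hand": 0},
    {"x": 0,"y": 0,"z": 0.8,"rx": 0,"ry": 0,"rz": 0,"hand": 0},
    {"x": 0,"y": 0,"z": 0.5,"rx": 0,"ry": 0,"rz": 0,"hand": 0},
    {"x": 0,"y": 0,"z": 0,"rx": 0,"ry": 0,"rz": 0,"hand": 0},
  ],
)

```text
clock: 17.75
position: [0.4731, 0.1859, 0.0499]
tcp_rot: [0.001, 3.141, 0.0]
contact_force: [-0.6, -0.1, 0.5]
gripper_width: 0.996
grasp_force: 0.0
```

Request:
send_rows(
  series=[
    {"x": 0,"y": 0,"z": 0.3,"rx": 0,"ry": 0,"rz": 0,"hand": 0},
    {"x": 0,"y": 0,"z": 0,"rx": 0,"ry": 0,"rz": 0,"hand": 0.08},
    {"x": 0,"y": 0,"z": 0,"rx": 0,"ry": 0,"rz": 0,"hand": 0.14},
    {"x": 0,"y": 0,"z": 0,"rx": 0,"ry": 0,"rz": 0,"hand": 0.2},
    {"x": 0,"y": 0,"z": 0,"rx": 0,"ry": 0,"rz": 0,"hand": 0.26},
    {"x": 0,"y": 0,"z": 0,"rx": 0,"ry": 0,"rz": 0,"hand": 0.4},
    {"x": 0,"y": 0,"z": 0,"rx": 0,"ry": 0,"rz": 0,"hand": 0.4},
    {"x": 0,"y": 0,"z": 0,"rx": 0,"ry": 0,"rz": 0,"hand": 0.4},
  ],
)

```text
clock: 18.75
position: [0.4737, 0.1865, 0.048]
tcp_rot: [0.001, 3.14, 0.002]
contact_force: [-2.1, 1.6, 5.8]
gripper_width: 0.749
grasp_force: 61.9
```

Gripped (opening 0.749, 62 N). Lift 15 cm gently.

Request:
send_rows(
  series=[
    {"x": 0,"y": 0,"z": -0.5,"rx": 0,"ry": 0,"rz": 0,"hand": 0.4},
    {"x": 0,"y": 0,"z": -1,"rx": 0,"ry": 0,"rz": 0,"hand": 0.4},
    {"x": 0,"y": 0,"z": -2,"rx": 0,"ry": 0,"rz": 0,"hand": 0.4},
    {"x": 0,"y": 0,"z": -2.5,"rx": 0,"ry": 0,"rz": 0,"hand": 0.4},
    {"x": 0,"y": 0,"z": -2.5,"rx": 0,"ry": 0,"rz": 0,"hand": 0.4},
    {"x": 0,"y": 0,"z": -2.5,"rx": 0,"ry": 0,"rz": 0,"hand": 0.4},
    {"x": 0,"y": 0,"z": -2,"rx": 0,"ry": 0,"rz": 0,"hand": 0.4},
    {"x": 0,"y": 0,"z": -1.2,"rx": 0,"ry": 0,"rz": 0,"hand": 0.4},
    {"x": 0,"y": 0,"z": -0.8,"rx": 0,"ry": 0,"rz": 0,"hand": 0.4},
    {"x": 0,"y": 0,"z": -0.2,"rx": 0,"ry": 0,"rz": 0,"hand": 0.4},
  ],
)

```text
clock: 20.0
position: [0.473, 0.1858, 0.1988]
tcp_rot: [-0.001, -3.141, 0.0]
contact_force: [-0.2, 0.3, -3.7]
gripper_width: 0.751
grasp_force: 63.8
```

Request:
send_rows(
  series=[
    {"x": 0,"y": 0,"z": 0,"rx": 0,"ry": 0,"rz": 0,"hand": 0.4},
    {"x": 0,"y": 0,"z": 0,"rx": 0,"ry": 0,"rz": 0,"hand": 0.4},
    {"x": 0,"y": 0,"z": 0,"rx": 0,"ry": 0,"rz": 0,"hand": 0.4},
    {"x": 0,"y": 0,"z": 0,"rx": 0,"ry": 0,"rz": 0,"hand": 0.4},
    {"x": 0,"y": 0,"z": 0,"rx": 0,"ry": 0,"rz": 0,"hand": 0.4},
    {"x": 0,"y": 0,"z": 0,"rx": 0,"ry": 0,"rz": 0,"hand": 0.4},
  ],
)

```text
clock: 20.75
position: [0.473, 0.1859, 0.1988]
tcp_rot: [0.001, 3.142, 0.0]
contact_force: [-0.6, -0.6, -2.5]
gripper_width: 0.754
grasp_force: 63.8
```

```bash
python3 - <<'E'
from h import *
im=imaging.grab_frame("side")
cv2.imwrite("pics/s8.png",cv2.resize(im[40:190,170:330],None,fx=4,fy=4,interpolation=cv2.INTER_CUBIC)[:,:,::-1])
E
```

```text
(no output)
```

View pics/s8.png

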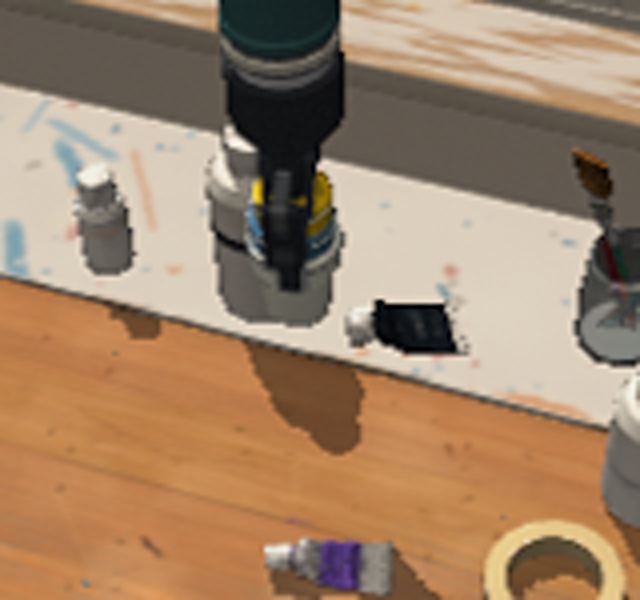

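The nested set hangs level in the gripper at about crop (293,250), all three colours stacked. The load reads about 3 N, the base is about 0.15 m up, and nothing else has moved.

```bash
python3 -c "
from workcell import job
print(job.sign_off())"
```

```text
the job is handed in; nothing more can be done
None
```

The three pots are nested (yellow in blue in white) and held by the white pot, level and still, with the base about 15 cm above the table. The job is handed in at about 21 s; the hand-in returned no verdict.

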